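# Put the wax warmer back together

### The arm

A 6-joint arm with a two-finger parallel gripper is mounted at the origin on the work surface. World frame = base frame: x ahead of the robot, y to its left, z up, the work surface at z = 0. Lengths are in mm, angles in rad, forces in N, time in s.
With the tool pointing down it reaches from about 275 to 850 mm from the base axis. Payload 5.2 kg.
Tool frame: the origin (TCP) lies at the very end of the fingers, on their centre line; the grasp point (between the pads) lies 19 mm behind it; z points along the fingers, y is the line along which they close (so a half turn about z gives the same grasp; the last joint's range is limited). The gripper opens to 85 mm and grips with 20 to 120 N. Pads are 22 mm wide; open, the fingers measure 114 mm over their backs; the gripper's body (76 mm by 85 mm) begins 54 mm behind the grasp point. The pads swing forward as they close: fully open they stand 13 mm farther back than shut.
Start: joints at [-1.549, 0.259, 1.535, -0, 1.348, -0.203], TCP at [122.622, -536.161, 231.31] pointing down, gripper open.
Joint ranges: [-3.14, 3.14], [-0.91, 2.08], [0.19, 2.58], [-1.22, 4.36], [0.22, 2.71], [-3.12, 3.12]. Speed limits (rad/s): [2.57, 2.57, 3.14, 3.14, 3.14, 3.14].

### API

Orientations are given as a unit quaternion [w, x, y, z].
In Python, from bench import env gives the robot as it stands. The module is installed in compiled form; this text tells all that it offers.
- The arm moves only by the tool step_arm, never from a script. Its argument "motion" is a list of rows, each a list of 2 entries, a list of its own where there are three numbers: the shift along the tool's x, y, z each as a share of 50 cm, from -1 to 1, then the turn about the tool's z as a share of pi/4 rad, from -1 to 1. A call has 1 to 20 rows; each row shifts and turns the commanded pose from where the row before left it, along the tool's axes as they then stand; what a row does not reach is not made up. A row lasts 1/12 s, in which the tool goes at most 41.7 mm and 7.16 degrees, less where a joint would pass 70% of its speed; a pose out of reach is approached as far as the arm can. A call with a number of a shift or a turn outside -1 to 1 is refused whole. A call with a gripper value outside its range is refused whole. "fingers" is the opening, from -1 (shut) to 1 (fully open), so that 0 is half open, set as the call begins (left out, the last holds). The fingers move at their own pace and stop on an object; "force" is the grip in N (left out, the last holds). Time passes only in rows, so rows that do not move let the fingers close. It gives the time, the measured TCP pose, the force, the opening and the grip force at its end, in the units of the state.
- env.sense(): the state, without advancing time (a new reading comes with each control period).
- env.grab_frame(name): name is "scene" or "top" or "wrist"; returns (picture, depth): 420x560x3 uint8, red, green, blue; 420x560 float32, mm along the optical axis (not along the pixel's ray), 0 where there is no reading.
- env.camera_info(name): a dict with "K" (3x3 intrinsics, pixels), "world_to_cam" (4x4, takes a point from world to camera coordinates); the wrist camera has in their place "hand_eye" (4x4, takes a point from camera to tool coordinates, whose origin is the TCP and whose axes are the flange's). Camera axes: x right, y down, z forward; pixel columns grow to the right and rows downward; lengths in mm; the calibration is good to about 2 mm. A picture is of the moment at which its call begins: read the wrist's pose just before it. camera_info takes no time and is no camera call.
- env.sign_off(): hands the job in; it is judged then, once.
The state is a dict: "clock": time; "joints": joint angles; "qd": joint speeds; "tau": joint torques, N m; "eef_pos": TCP position; "tcp_rot": TCP orientation; "wrist_force": force on the tool from outside, world axes, zero at the start; "moment": the same for the moment, N m; "grip_width": finger opening in mm; "finger_force": force on a finger pad.
Only numpy, scipy, OpenCV 4.12 (cv2) and the standard library are available. Lean on these libraries where they do the work, as an engineer would, in place of code of your own. Each camera call takes 0.05 s, during which the arm holds its last target. There are 200 camera calls.

### The job

The draining basket has been left standing on the wax warmer. First hang the basket by the middle of its handle on the hook of the stand and let go of it; then lift the wax pot by its handle and lower it gently, upright, onto the warmer so that both pegs pass through the matching holes of its foot plate (thick peg, large hole) and the plate sits fully home. Let go of everything and do not tip or push aside the other things on the bench.

Things in the scene. Friction and masses are not known exactly. Their poses are not given: they have to be found in the camera images.
- warmer_seat (a point): Wax warmer, a fixed low grey appliance base 130 (x) by 180 (y) by 45 mm high with a dark flat plate on top, a black control knob on its -x face and two upright steel pegs on the plate. The point is the centre of the plate's top face, 45 mm above the bench; z up, y from the thin peg to the thick peg, -x to the knob.
- warmer_bigpeg (a point): Foot of the thick peg, on the plate at y = +65 mm from its centre: 16 mm in diameter, 22 mm high, the last 5 mm tapered to 9 mm.
- warmer_smallpeg (a point): Foot of the thin peg, on the plate at y = -65 mm from its centre: 10 mm in diameter, 22 mm high, the last 5 mm tapered to 3 mm.
- pot_center (a point): Wax pot, loose, aluminium, 0.4 to 0.8 kg, upright on the bench: foot plate 96 (x) by 168 (y) by 8 mm thick, on it an open round pot 94 mm across, rim 85 mm above the underside, small spout on the -x side, rigid arched handle with a dark wooden bar on top. The point is on its axis half-way up, 76 mm above the underside; z up, y from the small hole to the large hole.
- pot_handle (a point): Centre of the pot's handle bar, 145 mm above the underside and 69 mm above pot_center: the bar is 14 by 14 mm and 100 mm long, along the pot's y, rigidly fixed to the pot by an upright at each end (y = +/-47 mm); there is free space of 53 mm between bar and rim.
- pot_bighole (a point): Large hole through the pot's foot plate, at y = +65 mm, 19 mm in diameter; the point is at the underside.
- pot_smallhole (a point): Small hole through the pot's foot plate, at y = -65 mm, 13 mm in diameter; the point is at the underside.
- basket_center (a point): Draining basket, loose, steel wire, about 0.11 to 0.22 kg: 76 mm across, rim 54 mm above its underside, with a rigid square handle standing over it, 130 mm high in all. It starts upright on the warmer's plate between the pegs. The point is on its axis half-way up, 65 mm above the underside; z up.
- basket_handle (a point): Centre of the basket's handle bar, 125 mm above the underside: 10 by 10 mm and 108 mm long, along the basket's y, rigidly fixed by two thin uprights at y = +/-50 mm; the window below the bar is 66 mm high. The hook should end up under the bar's middle, so there is room to hold the bar beside it.
- hook_seat (a point): Fixed hook stand: level round rod, 8 mm, axis 235 mm above the bench, pointing to this frame's -x. The point is where the centre of the basket's bar should lie, 9 mm above the rod's axis, bar along this y. Post (14 mm, ends at the rod) at x = +65 mm from here; rod level to x = -29 mm, then turned up to an end at x = -39 mm, its top 17 mm above this point. Foot plate 140 by 110 mm.
- jar: Glass jar with a metal lid, 58 mm across, 110 mm high; origin at the centre of its underside. Bystander.
- spool: Wooden thread spool, 52 mm across, 80 mm high; origin at the centre of its underside. Bystander.
- waxblock: Pale block 70 by 45 by 30 mm high; origin at the centre of its underside. Bystander.
- hammer: Hammer lying flat, 240 mm long along its x, about 30 mm high; origin below its middle. Bystander.
- last: Wooden shoe last, 200 mm long along its x, 60 mm wide, 90 mm high; origin at the centre of its underside. Bystander.
- tin: Closed steel tin, 70 mm across, 60 mm high; origin at the centre of its underside. Bystander.
- mug: White cup without handle, 72 mm across, 85 mm high; origin at the centre of its underside. Bystander.
There are look-alikes about, which are no part of the job. What is shaped like the part that bears basket_center but turquoise is not meant.

How it is judged:
By the outcome, as a careful person would: the job done as asked, in the order asked, and still so for the second after the job is handed in, with the robot touching nothing.
It also fails if it takes over 72 s, if anything falls off the work surface, if the arm or the gripper's body presses on something with over 40 N, if the wrist force passes 120 N, or if a joint passes its speed limit or range.

## Working session

There is one attempt and no reset: what is moved stays moved. The work goes in short steps, Python scripts to look and compute and a tool call to move; the robot and the scene stay as the last step left them, time stands still between calls to the robot, and variables do not carry over. Pictures are saved under pics/ and viewed, at most 12 in all, crops included, and the job is handed in when it is done.

Besides the shell and the picture viewer there is one more tool, called after "Call:" as a command line: name --argument value ..., lists and objects as JSON in quotes. step_arm: Moves the arm, as the interface text tells. Shift numbers are shares of 50 cm and turn numbers shares of pi/4 rad, none past 1 either way. Its arguments: {"type":"object","properties":{"motion":{"type":"array","items":{"type":"array"}},"fingers":{"type":"number"},"force":{"type":"number"}},"required":["motion"]}

```bash
mkdir -p pics
cat > h.py <<'E'
import numpy as np, cv2
from bench import env
def grab(n):
    s=env.sense(); rgb,d=env.grab_frame(n); i=env.camera_info(n); K=np.array(i["K"])
    if "world_to_cam" in i: T=np.linalg.inv(np.array(i["world_to_cam"]))
    else:
        from scipy.spatial.transform import Rotation as R
        q=s["tcp_rot"]; W=np.eye(4); W[:3,:3]=R.from_quat([q[1],q[2],q[3],q[0]]).as_matrix(); W[:3,3]=s["eef_pos"]; T=W@np.array(i["hand_eye"])
    v,u=np.indices(d.shape); P=np.stack([(u-K[0,2])/K[0,0]*d,(v-K[1,2])/K[1,1]*d,d,np.ones_like(d)],-1)@T.T
    P=P[...,:3]; P[d==0]=np.nan
    return rgb,d,P
def save(n,rgb): cv2.imwrite(f"pics/{n}.png",rgb[...,::-1])
E
python3 - <<'E'
from h import *
out={}
for n in("scene","top"):
    r,d,P=grab(n); np.savez(f"{n}.npz",r=r,d=d,P=P); out[n]=r
save("both",np.vstack([np.hstack([cv2.resize(out["scene"],(400,300)),cv2.resize(out["top"],(400,300))])])); save("top",out["top"]); save("scene",out["scene"])
print(env.sense()); print(env.camera_info("wrist"))
E
```

```text
{'clock': 0.1, 'joints': array([-1.54876143e+00,  2.59270589e-01,  1.53595661e+00, -9.83621718e-06,
        1.34799216e+00, -2.02786947e-01]), 'qd': array([-0.00114821, -0.0034188 , -0.0046931 ,  0.00170703,  0.00139238,
       -0.00102409]), 'tau': array([ 2.93319201e-03, -4.46964920e+01, -2.91247094e+01, -3.13485225e-05,
        6.22488675e-03, -1.16859167e-05]), 'eef_pos': array([ 122.62907489, -535.68029364,  230.56440198]), 'tcp_rot': array([-8.10467871e-04,  9.93688092e-01,  1.12175376e-01,  6.86316344e-05]), 'wrist_force': array([ 0.3974838 , -0.14303733, -0.11374801]), 'moment': array([-0.01173733, -0.02760185,  0.00308306]), 'finger_force': 0.0, 'grip_width': 85.37973350102746}
{'K': array([[366.29659008,   0.        , 277.50800819],
       [  0.        , 366.29659008, 209.60206329],
       [  0.        ,   0.        ,   1.        ]]), 'hand_eye': array([[-4.18367875e-04, -9.54300130e-01, -2.98849607e-01,
         7.58018607e+01],
       [ 9.99999789e-01, -5.47771538e-04,  3.49241427e-04,
        -4.97147589e-01],
       [-4.96982448e-04, -2.98849398e-01,  9.54300157e-01,
        -1.43763114e+02],
       [ 0.00000000e+00,  0.00000000e+00,  0.00000000e+00,
         1.00000000e+00]])}
```

View pics/top.png

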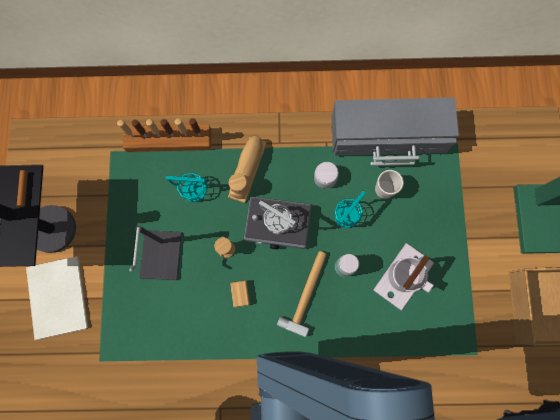

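View pics/scene.png

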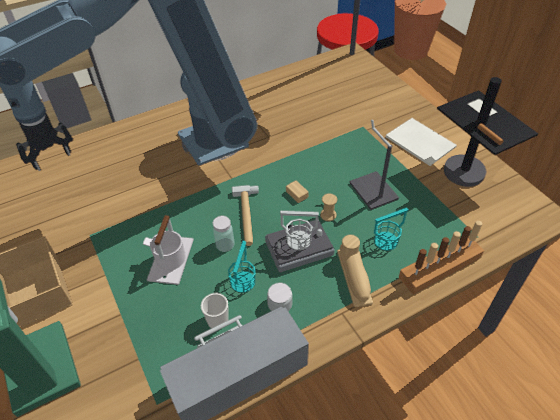

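Candidates for the basket in the top view: steel basket on the warmer (283,217), turquoise ones at (193,187) and (350,212). I choose the steel one, which stands on the grey warmer with its knob at (275,247). The pot is at (408,275) with the spout to the lower right and the large hole at (390,295). The hook stand's foot is at (160,255).

Run:
```python
from h import *
z=np.load("top.npz"); P=z["P"]; r=z["r"]; S=np.load("scene.npz")
c=np.hstack([cv2.resize(r[190:260,230:330],(400,280),interpolation=2),cv2.resize(S["r"][100:205,320:470],(400,280),interpolation=2)])
save("crop1",c)
def pts(P,a,b,c,d,lo,hi):
    Q=P[a:b,c:d].reshape(-1,3); return Q[(Q[:,2]>lo)&(Q[:,2]<hi)]
def line(n,Q):
    m=np.median(Q,0); Q=Q[np.linalg.norm(Q-m,axis=1)<130]; u,s,v=np.linalg.svd(Q-Q.mean(0),full_matrices=False)
    t=(Q-Q.mean(0))@v[0]; print(n,len(Q),"mean",Q.mean(0).round(1),"mid",(Q.mean(0)+v[0]*(t.min()+t.max())/2).round(1),"dir",v[0].round(3),"len",(t.max()-t.min()).round(1))
for n,A,b in(("top",P,dict(pot=(235,310,370,440),bas=(190,260,230,330),hook=(215,280,115,165))),("scene",S["P"],dict(pot=(210,285,140,200),bas=(200,270,260,340),hook=(110,205,350,400)))):
    print(n)
    line("potbar",pts(A,*b["pot"],138,165)); line("basbar",pts(A,*b["bas"],160,185)); line("hookrod",pts(A,*b["hook"],222,270)); 
    Q=pts(A,*b["hook"],40,215)
    if len(Q): line("post",Q)
    for k,(lo,hi) in dict(pot=(3,14),bas=(38,50),hook=(3,14)).items():
        Q=pts(A,*b[k],lo,hi); x=cv2.minAreaRect(Q[:,:2].astype(np.float32)); print(k,"plate",x,Q[:,2].mean())
i=env.camera_info("top"); print(np.linalg.inv(i["world_to_cam"])[:3,3])
```

```text
top
potbar 242 mean [ 441.2 -334.8  151.4] mid [ 442.3 -335.8  151.4] dir [-0.792  0.611 -0.004] len 101.6
basbar 171 mean [601.1  20.  174.7] mid [601.4  20.4 174.7] dir [-0.547 -0.837  0.01 ] len 106.7
hookrod 175 mean [511.5 364.  240. ] mid [505.6 364.4 240.7] dir [-0.991  0.066  0.119] len 116.5
post 106 mean [553.5 357.5 134.9] mid [553.5 357.5 127.7] dir [ 0.     0.001 -1.   ] len 172.8
pot plate ((453.62921142578125, -342.0740051269531), (205.43080139160156, 212.7784423828125), 88.7503662109375) 7.241181738473858
bas plate ((612.9437866210938, 49.56199645996094), (237.6324920654297, 140.86557006835938), 80.23066711425781) 45.02329016187145
hook plate ((541.0486450195312, 426.9324645996094), (196.7751922607422, 148.17271423339844), 1.7756556272506714) 8.224132177028263
scene
potbar 179 mean [ 445.9 -340.5  150.1] mid [ 443.1 -338.4  150.1] dir [ 0.79  -0.613 -0.018] len 103.2
basbar 180 mean [603.4  17.8 171.9] mid [603.2  17.6 171.9] dir [ 0.536  0.844 -0.016] len 105.4
hookrod 107 mean [509.6 361.1 237.5] mid [505.8 361.4 238. ] dir [ 0.989 -0.072 -0.13 ] len 118.2
post 179 mean [558.4 356.4 130.8] mid [558.3 356.4 127.4] dir [-0.004 -0.002 -1.   ] len 174.0
pot plate ((384.45526123046875, -326.5486755371094), (193.10360717773438, 312.3564758300781), 67.01390075683594) 6.772337279968195
bas plate ((591.954833984375, 53.21514129638672), (244.5067138671875, 161.1282958984375), 81.90656280517578) 44.28714756292052
hook plate ((370.4814453125, 475.695556640625), (184.09288024902344, 512.4744873046875), 55.649410247802734) 7.94933429563643
[ 348.92406198   -4.13928847 1412.02657185]
```

View pics/crop1.png

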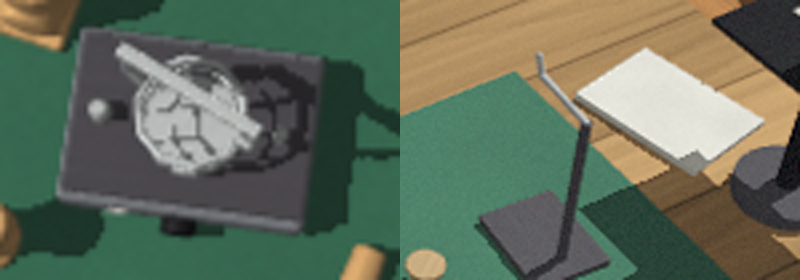

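The left crop shows the steel basket with its bar from (120,50) to (255,135), between the pegs. The right crop shows the post, the level rod and the upturned tip at (540,60). Sizes and heights agree with the description: bar 107 mm at z≈172, pot bar 101 mm at z≈150, rod at z≈238. I'll turn first, then move above the basket.

Call:
step_arm --motion '[[[0,0,-0.02],-0.14],[[0,0,-0.02],-0.14],[[0,0,-0.02],-0.14],[[0,0,-0.02],-0.14],[[0,0,-0.02],-0.14],[[0,0,0],-0.14],[[0,0,0],-0.145]]' --fingers 1 --force 40

```text
clock: 0.68
eef_pos: [122.7, -536.3, 281.7]
tcp_rot: [0.0, 0.877, 0.481, -0.0]
wrist_force: [-0.1, -0.7, -0.6]
grip_width: 85.7
finger_force: 0.0
```

Call:
step_arm --motion '[[[0.0726,0.01024,0],0],[[0.0726,0.01024,0],0],[[0.0726,0.01024,0],0],[[0.0726,0.01024,0],0],[[0.0726,0.01024,0],0],[[0.0726,0.01024,0],0],[[0.0726,0.01024,0],0],[[0.0726,0.01024,0],0],[[0.0726,0.01024,0],0],[[0.0726,0.01024,0],0],[[0.0726,0.01024,0],0],[[0.0726,0.01024,0],0],[[0.0726,0.01024,0],0],[[0.0726,0.01024,0],0],[[0.0726,0.01024,0],0],[[0.0726,0.01024,0],0],[[0.0726,0.01024,0],0],[[0.0726,0.01024,0],0],[[0.0726,0.01024,0],0],[[0.0726,0.01024,0],0]]'

```text
clock: 2.35
eef_pos: [602.6, 20.4, 280.8]
tcp_rot: [-0.0, 0.878, 0.479, -0.0]
wrist_force: [0.8, -0.6, 0.1]
grip_width: 85.4
finger_force: 0.0
```

Call:
step_arm --motion '[[[0,0,0],0],[[0,0,0],0],[[0,0,0],0]]'

```text
clock: 2.6
eef_pos: [601.4, 18.6, 280.6]
tcp_rot: [-0.0, 0.878, 0.479, -0.001]
wrist_force: [-0.1, -0.6, -1.0]
grip_width: 84.9
finger_force: 0.0
```

```bash
cat >> h.py <<'E'
def plan(x,y,z,ang):
    from scipy.spatial.transform import Rotation as R
    s=env.sense(); q=s["tcp_rot"]; M=R.from_quat([q[1],q[2],q[3],q[0]]).as_matrix(); p=s["eef_pos"]
    a=np.degrees(np.arctan2(M[1,0],M[0,0])); t=np.radians(ang)
    d=np.array([x,y,z])-p; dx=d[0]*np.cos(t)+d[1]*np.sin(t); dy=d[0]*np.sin(t)-d[1]*np.cos(t)
    sh=np.array([dx,dy,-d[2]])/500
    print("pos",p.round(1),"ang",a.round(2),"tilt",M[2,:].round(3),"turn total",((a-ang+180)%360-180)/45,"shift total (after turn)",sh.round(4),"min rows",(np.abs(sh*500).max()/41.7).round(1),"clock",s["clock"])
def line(n,Q):
    m=np.median(Q,0); Q=Q[np.linalg.norm(Q-m,axis=1)<130]; u,s,v=np.linalg.svd(Q-Q.mean(0),full_matrices=False)
    t=(Q-Q.mean(0))@v[0]; print(n,len(Q),"mid",(Q.mean(0)+v[0]*(t.min()+t.max())/2).round(1),"dir",v[0].round(3),"ang",np.degrees(np.arctan2(v[0,1],v[0,0])).round(1),"len",(t.max()-t.min()).round(1))
E
python3 - <<'E'
from h import *
r,d,P=grab("wrist"); np.savez("w1.npz",r=r,P=P); save("w1",r)
Q=P.reshape(-1,3); Q=Q[(np.hypot(Q[:,0]-602,Q[:,1]-19)<80)]
line("bar",Q[(Q[:,2]>162)&(Q[:,2]<190)]); print(np.percentile(Q[(Q[:,2]>162)&(Q[:,2]<190)][:,2],[5,50,95]))
plan(602,19,280,57.2)
E
```

```text
bar 2011 mid [601.5  19.3 176. ] dir [-0.545 -0.838  0.003] ang -123.0 len 107.9
[174.87139472 176.0634656  177.1509421 ]
pos [601.2  18.  280.9] ang 57.18 tilt [-0.001 -0.001 -1.   ] turn total -0.0003698895357653479 shift total (after turn) [0.0025 0.0003 0.0018] min rows 0.0 clock 2.65
```

View pics/w1.png

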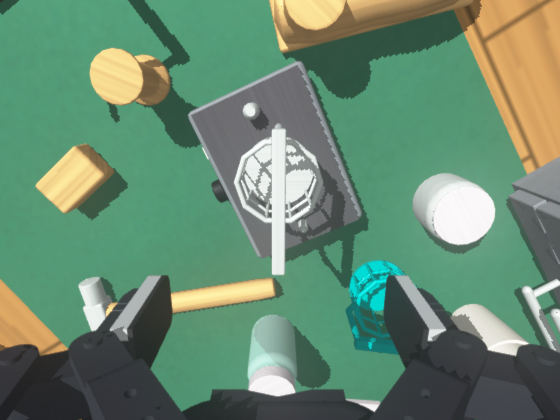

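The picture shows the steel bar at column 279, rows 128–272, the thick peg at (252,110) and the knob at (220,190). The turquoise basket is at (378,300), clear of my path. I measure the warmer edges and check clearance, then grip 25 mm off the bar's middle.

Run:
```python
from h import *
z=np.load("w1.npz"); P=z["P"]; Q=P.reshape(-1,3)
g=np.array([587.9,-1.7]); m=(np.hypot(*(Q[:,:2]-g).T)<80)&(Q[:,2]>135)&(Q[:,2]<200)
L=(Q[:,:2]-[601.5,19.3])@np.array([.8406,-.5417]); print("obst",(m&(abs(L)>12)).sum(), Q[m&(abs(L)>12)][:5])
m=(Q[:,2]>42)&(Q[:,2]<49)&(np.hypot(Q[:,0]-602,Q[:,1]-19)<125); print(cv2.minAreaRect(Q[m][:,:2].astype(np.float32)))
m=(Q[:,2]>63)&(Q[:,2]<70)&(Q[:,1]>65); print("peg",m.sum(),Q[m].mean(0))
plan(587.9,-1.7,151,57.0)
```

```text
obst 0 []
((602.2340698242188, 20.219520568847656), (172.7141571044922, 116.71121978759766), 81.1741714477539)
peg 278 [631.28638458  93.15550869  66.50282345]
pos [601.2  18.  280.9] ang 57.18 tilt [-0.001 -0.001 -1.   ] turn total 0.004074554908678844 shift total (after turn) [-0.0476 -0.0008  0.2598] min rows 3.1 clock 2.65
```

Call:
step_arm --motion '[[[-0.0476,0,0],0],[[0,0,0.04],0],[[0,0,0.05],0],[[0,0,0.05],0],[[0,0,0.05],0],[[0,0,0.04],0],[[0,0,0.03],0],[[0,0,0],0],[[0,0,0],0]]' --fingers 0.2

```text
clock: 3.4
eef_pos: [588.1, -2.5, 151.2]
tcp_rot: [-0.0, 0.878, 0.478, -0.001]
wrist_force: [0.7, 0.4, 0.9]
grip_width: 51.7
finger_force: 0.0
```

Call:
step_arm --motion '[[[0,0,0],0],[[0,0,0],0],[[0,0,0],0],[[0,0,0],0],[[0,0,0],0],[[0,0,0],0],[[0,0,0],0],[[0,0,0],0],[[0,0,0],0],[[0,0,0],0]]' --fingers -1 --force 45

```text
clock: 4.23
eef_pos: [589.4, -1.5, 152.7]
tcp_rot: [0.001, 0.878, 0.479, 0.001]
wrist_force: [-2.6, -0.1, 5.4]
grip_width: 8.9
finger_force: 45.8
```

Call:
step_arm --motion '[[[0,0,-0.01],0],[[0,0,-0.02],0],[[0,0,-0.03],0],[[0,0,-0.04],0],[[0,0,-0.04],0],[[0,0,-0.04],0],[[0,0,-0.04],0],[[0,0,-0.02],0],[[0,0,0],0]]'

```text
clock: 4.98
eef_pos: [590.4, -1.5, 274.5]
tcp_rot: [0.002, 0.878, 0.479, 0.002]
wrist_force: [0.4, -0.2, -1.6]
grip_width: 9.1
finger_force: 44.8
```

Run:
```python
from h import *
r,d,P=grab("wrist"); np.savez("w2.npz",r=r,P=P)
s=env.sense(); print(s["grip_width"],s["wrist_force"])
Q=P.reshape(-1,3); Q=Q[(np.hypot(Q[:,0]-602,Q[:,1]-19)<80)&(Q[:,2]>270)&(Q[:,2]<310)]; line("bar",Q)
c=P.copy()
# A: same yaw, bar at x 390
plan(390-13.6,19-21,271,57.2)
# B at angle 86
t=np.radians(86.0); hx=np.array([.9975,-.07]); b=np.array([491,361.5])-85*hx; g=b-25*np.array([np.cos(t),np.sin(t)]); print(g); plan(g[0],g[1],271,86.0)
Q=P.reshape(-1,3); m=(Q[:,2]>42)&(Q[:,2]<49)&(np.hypot(Q[:,0]-602,Q[:,1]-20)<115); print(cv2.minAreaRect(Q[m][:,:2].astype(np.float32)))
m=(Q[:,2]>63)&(Q[:,2]<69)&(np.hypot(Q[:,0]-602,Q[:,1]-20)<80);K,l=cv2.kmeans(Q[m].astype(np.float32),2,None,(3,20,.1),5,0)[1:]; print(m.sum(),l,np.bincount(K.ravel()))
```

```text
9.151350715874727 [-0.16296908 -0.27842601 -1.7887276 ]
bar 10288 mid [602.5  18.9 297.6] dir [-0.542 -0.841 -0.003] ang -122.8 len 107.9
pos [589.6  -1.4 272.5] ang 57.21 tilt [ 0.001  0.002 -1.   ] turn total 0.00031189211579898154 shift total (after turn) [-0.2321 -0.3578  0.003 ] min rows 4.3 clock 5.0333
[404.46858816 342.51089874]
pos [589.6  -1.4 272.5] ang 57.21 tilt [ 0.001  0.002 -1.   ] turn total -0.6396881078842006 shift total (after turn) [ 0.6603 -0.4174  0.003 ] min rows 7.9 clock 5.0333
((602.0340576171875, 20.480262756347656), (172.29872131347656, 116.25672149658203), 81.0255355834961)
222 [[614.0204    87.14082   66.282074]
 [610.47266   81.55406   66.22587 ]] [118 104]
```

Call:
step_arm --motion '[[[-0.033,-0.051,0],0],[[-0.033,-0.051,0],0],[[-0.033,-0.051,0],0],[[-0.033,-0.051,0],0],[[-0.033,-0.051,0],0],[[-0.033,-0.051,0],0],[[-0.033,-0.051,0],0],[[0,0,0],-0.08],[[0,0,0],-0.08],[[0,0,0],-0.08],[[0,0,0],-0.08],[[0,0,0],-0.08],[[0,0,0],-0.08],[[0,0,0],-0.08],[[0,0,0],-0.08],[[0,0,0],0]]'

```text
clock: 6.37
eef_pos: [375.6, -1.5, 269.9]
tcp_rot: [-0.001, 0.731, 0.683, -0.001]
wrist_force: [0.1, 0.1, -1.6]
grip_width: 8.6
finger_force: 44.8
```

Run:
```python
from h import *
plan(404.5,342.5,264,86.0)
```

```text
pos [375.6  -1.5 269.9] ang 86.13 tilt [ 0.001 -0.003 -1.   ] turn total 0.0028482884778024222 shift total (after turn) [0.6903 0.0097 0.0118] min rows 8.3 clock 6.3667
```

Call:
step_arm --motion '[[[0.049,0,0.001],0],[[0.049,0,0.001],0],[[0.049,0,0.001],0],[[0.049,0,0.001],0],[[0.049,0,0.001],0],[[0.049,0,0.001],0],[[0.049,0,0.001],0],[[0.049,0,0.001],0],[[0.049,0,0.001],0],[[0.049,0,0.001],0],[[0.049,0.002,0.001],0],[[0.049,0.002,0.001],0],[[0.049,0.002,0],0],[[0.049,0.002,0],0],[[0,0,0],0],[[0,0,0],0],[[0,0,0],0]]'

```text
clock: 7.78
eef_pos: [403.7, 339.5, 264.2]
tcp_rot: [-0.0, 0.732, 0.682, -0.001]
wrist_force: [0.2, -0.5, -1.3]
grip_width: 8.9
finger_force: 44.8
```

Run:
```python
from h import *
r,d,P=grab("wrist"); np.savez("w3.npz",r=r,P=P); save("w3",r)
Q=P.reshape(-1,3); e=env.sense()["eef_pos"]; print(e)
m=(Q[:,0]<e[0]+20)&(Q[:,2]>270)&(Q[:,2]<300)&(np.hypot(Q[:,0]-e[0],Q[:,1]-e[1]-25)<80); line("bar",Q[m])
m=(Q[:,0]>e[0]+25)&(Q[:,2]>225)&(Q[:,2]<246)&(np.hypot(Q[:,0]-500,Q[:,1]-361)<80); line("rod",Q[m]); q=Q[m]
if len(q): print(q.min(0),q.max(0))
```

```text
[403.88630639 339.24102355 264.56769864]
bar 10260 mid [404.7 363.5 287.4] dir [-0.07  -0.998  0.003] ang -94.0 len 108.3
rod 2764 mid [501.5 365.7 239.2] dir [-0.997  0.077  0.006] ang 175.6 len 94.0
[454.81851114 358.34037882 225.43641982] [548.38338558 371.97519388 245.850415  ]
```

View pics/w3.png

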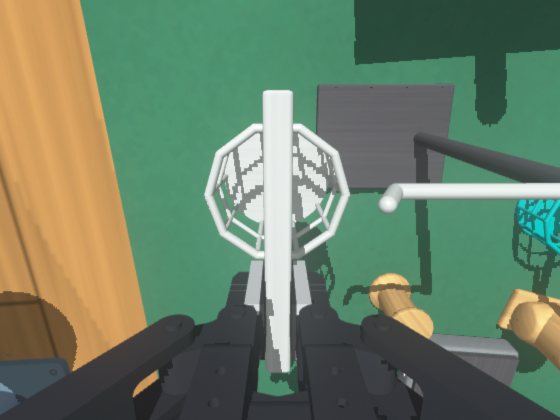

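The basket's bar is at column 278 (rows 92–370), the rod at row 191 from column 385 to the right, tip at (388,203). They are parallel and the rod points at the window. I move onto the rod, then lower.

Call:
step_arm --motion '[[[0.009,0,0],0],[[0.009,0,0],0],[[0,0.02,0],0],[[0,0.02,0],0],[[0,0.02,0],0],[[0,0.02,0],0],[[0,0.02,0],0],[[0,0.02,0],0],[[0,0.02,0],0],[[0,0.02,0],0],[[0,0.012,0],0],[[0,0,0],0],[[0,0,0],0]]'

```text
clock: 8.92
eef_pos: [490.9, 343.0, 265.0]
tcp_rot: [-0.0, 0.731, 0.682, -0.0]
wrist_force: [-0.4, 0.6, -1.8]
grip_width: 9.0
finger_force: 44.8
```

Call:
step_arm --motion '[[[0,0,0.012],0],[[0,0,0.012],0],[[0,0,0.012],0],[[0,0,0.012],0],[[0,0,0.008],0],[[0,0,0.006],0],[[0,0,0.004],0],[[0,0,0],0],[[0,0,0],0]]'

```text
clock: 9.67
eef_pos: [490.8, 343.2, 232.4]
tcp_rot: [0.0, 0.731, 0.682, 0.0]
wrist_force: [-0.0, -0.3, -2.1]
grip_width: 8.8
finger_force: 44.8
```

Run:
```python
from h import *
r,d,P=grab("wrist"); np.savez("w4.npz",r=r,P=P); save("w4",r)
Q=P.reshape(-1,3); s=env.sense(); e=s["eef_pos"]; print(e,s["wrist_force"])
m=(abs(Q[:,0]-e[0]-1)<14)&(Q[:,2]>241)&(Q[:,2]<258)&(np.hypot(Q[:,0]-e[0],Q[:,1]-e[1]-25)<80); line("bar",Q[m]);print(np.median(Q[m][:,2]))
```

```text
[490.87846746 343.17432781 232.58112809] [-0.32673797  0.23889505 -1.08444911]
bar 8681 mid [492.  367.2 255.1] dir [0.063 0.998 0.008] ang 86.4 len 108.1
255.65622559108652
```

View pics/w4.png

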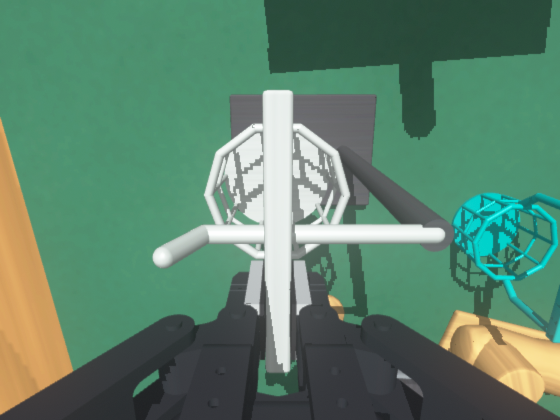

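The rod (row 234) now passes under the bar (column 278) at its middle, with the upturned tip at the left (165,257) and the post at the right. About 6 mm remains to lower.

Call:
step_arm --motion '[[[0,0,0.004],0],[[0,0,0.003],0],[[0,0,0.002],0],[[0,0,0.002],0],[[0,0,0],0],[[0,0,0],0]]'

```text
clock: 10.22
eef_pos: [490.7, 343.1, 226.8]
tcp_rot: [-0.0, 0.731, 0.682, 0.0]
wrist_force: [-0.2, -0.0, -1.4]
grip_width: 9.2
finger_force: 44.9
```

Call:
step_arm --motion '[[[0,0,0.001],0],[[0,0,0.001],0],[[0,0,0],0],[[0,0,0],0]]'

```text
clock: 10.55
eef_pos: [490.8, 343.1, 226.4]
tcp_rot: [0.0, 0.731, 0.682, 0.0]
wrist_force: [-0.9, -1.5, 2.9]
grip_width: 8.8
finger_force: 45.4
```

Contact has been made and the weight is carried, so I release and rise.

Call:
step_arm --motion '[[[0,0,0],0],[[0,0,0],0],[[0,0,0],0],[[0,0,0],0],[[0,0,0],0],[[0,0,0],0],[[0,0,0],0],[[0,0,0],0]]' --fingers -0.1

```text
clock: 11.22
eef_pos: [490.7, 343.1, 225.8]
tcp_rot: [-0.0, 0.731, 0.682, -0.0]
wrist_force: [0.8, -0.1, -1.0]
grip_width: 38.4
finger_force: 0.0
```

Call:
step_arm --motion '[[[0,0,-0.01],0],[[0,0,-0.01],0],[[0,0,-0.02],0],[[0,0,-0.04],0],[[0,0,-0.05],0],[[0,0,-0.05],0],[[0,0,-0.02],0],[[0,0,0],0],[[0,0,0],0]]'

```text
clock: 11.97
eef_pos: [490.8, 343.2, 326.0]
tcp_rot: [0.0, 0.731, 0.682, 0.0]
wrist_force: [-0.6, -0.4, -0.5]
grip_width: 38.4
finger_force: 0.0
```

Run:
```python
from h import *
r,d,P=grab("wrist"); save("w5",r); np.savez("w5.npz",r=r,P=P)
Q=P.reshape(-1,3); m=(abs(Q[:,0]-491)<20)&(abs(Q[:,1]-366)<65)&(Q[:,2]>243)&(Q[:,2]<258); line("bar",Q[m])
r,d,T=grab("top"); np.savez("top2.npz",r=r,P=T)
Q=T.reshape(-1,3)
w=lambda c,R: np.hypot(Q[:,0]-c[0],Q[:,1]-c[1])<R
m=(Q[:,2]>42)&(Q[:,2]<49)&w((602,20),115); print(m.sum(),cv2.minAreaRect(Q[m][:,:2].astype(np.float32)))
m=(Q[:,2]>58)&(Q[:,2]<72)&w((602,20),90); print(Q[m].round(1))
c=(442,-336); m=(Q[:,2]>142)&w(c,70)&(Q[:,2]<165); line("potbar",Q[m])
plan(442.5,-337,255,142.3)
```

```text
bar 2769 mid [491.8 367.8 249.9] dir [ 0.068  0.997 -0.028] ang 86.1 len 107.3
1869 ((599.770263671875, 21.246482849121094), (177.28382873535156, 124.13926696777344), 80.46800231933594)
[[619.7  86.4  62.9]
 [617.2  92.2  61.6]
 [616.1  89.   66.9]
 [615.4  86.   70. ]
 [615.2  83.1  70.4]
 [616.1  80.6  65.6]
 [613.4  91.9  66.1]
 [613.   89.   67.7]
 [612.7  86.1  68.9]
 [613.   83.3  67.1]
 [612.5  80.4  69.3]
 [614.3  78.1  60. ]
 [610.6  91.9  65.9]
 [610.7  89.2  64.8]
 [610.4  86.3  66. ]
 [610.2  83.4  67. ]
 [611.1  80.9  62. ]
 [611.7  78.2  58.6]
 [608.3  92.2  62.7]
 [607.4  89.1  67. ]
 [608.5  86.6  61. ]
 [607.1  83.3  67.8]
 [608.3  80.9  61.3]
 [605.2  86.5  63.2]
 [605.6  83.8  60.7]
 [596.8 -40.7  63. ]
 [596.1 -43.4  66.5]
 [593.2 -40.5  67.2]
 [593.3 -43.3  66.3]
 [594.4 -46.4  59.7]
 [590.5 -40.4  66.4]
 [590.5 -43.3  65.8]
 [590.5 -46.1  65.6]
 [587.9 -40.4  64.9]
 [587.9 -43.2  64.5]]
potbar 235 mid [ 441.7 -335.4  151.8] dir [-0.791  0.611  0.001] ang 142.3 len 99.7
pos [490.1 342.8 324.1] ang 86.0 tilt [-0.001 -0.002 -1.   ] turn total -1.2510312742552978 shift total (after turn) [-0.7561 -1.134   0.1382] min rows 13.6 clock 12.0667
```

View pics/w5.png

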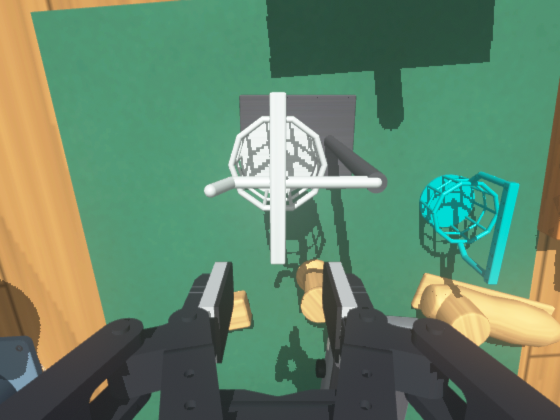

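The basket hangs on the rod by the middle of its bar (columns 272–286, rod at row 183), untouched by the fingers. Next, the pot.

Call:
step_arm --motion '[[[0,0,0],-0.139],[[0,0,0],-0.139],[[0,0,0],-0.139],[[0,0,0],-0.139],[[0,0,0],-0.139],[[0,0,0],-0.139],[[0,0,0],-0.139],[[0,0,0],-0.139],[[0,0,0],-0.139],[[0,0,0],0]]'

```text
clock: 12.9
eef_pos: [490.1, 342.8, 323.8]
tcp_rot: [-0.001, 0.321, 0.947, -0.001]
wrist_force: [-0.7, 0.3, 0.1]
grip_width: 38.4
finger_force: 0.0
```

Call:
step_arm --motion '[[[-0.038,-0.057,0.003],0],[[-0.038,-0.057,0.003],0],[[-0.038,-0.057,0.003],0],[[-0.038,-0.057,0.003],0],[[-0.038,-0.057,0.003],0],[[-0.038,-0.057,0.003],0],[[-0.038,-0.057,0.003],0],[[-0.038,-0.057,0.003],0],[[-0.038,-0.057,0.003],0],[[-0.038,-0.057,0.003],0],[[-0.038,-0.057,0.01],0],[[-0.038,-0.057,0.01],0],[[-0.038,-0.057,0.01],0],[[-0.038,-0.057,0.01],0],[[-0.038,-0.057,0.01],0],[[-0.038,-0.057,0.01],0],[[-0.038,-0.057,0.01],0],[[-0.038,-0.057,0.01],0],[[-0.038,-0.057,0.01],0],[[-0.038,-0.057,0.01],0]]' --fingers 0.2

```text
clock: 14.57
eef_pos: [442.0, -341.5, 259.3]
tcp_rot: [-0.001, 0.325, 0.946, 0.001]
wrist_force: [0.1, 0.2, -1.0]
grip_width: 51.4
finger_force: 0.0
```

Call:
step_arm --motion '[[[0,0,0],0],[[0,0,0],0],[[0,0,0],0]]'

```text
clock: 14.82
eef_pos: [442.4, -339.6, 259.7]
tcp_rot: [-0.001, 0.324, 0.946, 0.001]
wrist_force: [0.6, 0.2, -0.2]
grip_width: 51.0
finger_force: 0.0
```

Run:
```python
from h import *
r,d,P=grab("wrist"); save("w6",r); np.savez("w6.npz",r=r,P=P)
Q=P.reshape(-1,3); m=(Q[:,2]>142)&(Q[:,2]<158)&(np.hypot(Q[:,0]-442,Q[:,1]+337)<70); line("bar",Q[m]); print(np.median(Q[m][:,2]))
m=(Q[:,2]>5)&(Q[:,2]<11)&(np.hypot(Q[:,0]-442,Q[:,1]+337)<105); print(cv2.minAreaRect(Q[m][:,:2].astype(np.float32)))
plan(442.5,-337,126,142.3)
```

```text
bar 2619 mid [ 440.8 -337.4  153. ] dir [ 0.793 -0.609  0.003] ang -37.5 len 99.5
153.014118640116
((441.1832275390625, -337.8046875), (96.09650421142578, 168.42141723632812), 52.3684196472168)
pos [ 442.7 -339.1  260.3] ang 142.24 tilt [ 0.001  0.001 -1.   ] turn total -0.001418631680172666 shift total (after turn) [0.0029 0.0031 0.2686] min rows 3.2 clock 14.8667
```

View pics/w6.png

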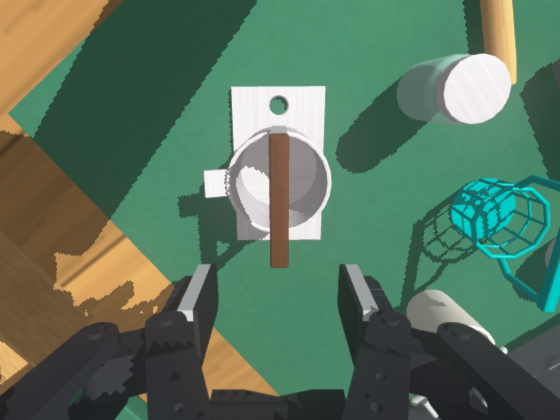

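The pot is upright: bar at column 279 (rows 130–268), large hole at (278,105), spout to the left at (216,183). The plate measures 96×168 mm, centred at (441,-338), yaw 142.4°. I descend and grip it.

Call:
step_arm --motion '[[[0.004,0,0],-0.002],[[0,0,0.04],0],[[0,0,0.05],0],[[0,0,0.05],0],[[0,0,0.05],0],[[0,0,0.04],0],[[0,0,0.03],0],[[0,0,0.0085],0],[[0,0,0],0],[[0,0,0],0]]'

```text
clock: 15.7
eef_pos: [441.8, -338.7, 127.6]
tcp_rot: [0.001, 0.322, 0.947, -0.0]
wrist_force: [-0.3, -0.1, -0.1]
grip_width: 51.0
finger_force: 0.0
```

Call:
step_arm --motion '[[[0,0,0],0],[[0,0,0],0],[[0,0,0],0],[[0,0,0],0],[[0,0,0],0],[[0,0,0],0],[[0,0,0],0],[[0,0,0],0],[[0,0,0],0],[[0,0,0],0]]' --fingers -1 --force 80

```text
clock: 16.53
eef_pos: [442.1, -339.0, 127.7]
tcp_rot: [0.001, 0.322, 0.947, 0.0]
wrist_force: [3.1, 4.2, 5.9]
grip_width: 12.4
finger_force: 79.2
```

Call:
step_arm --motion '[[[0,0,-0.005],0],[[0,0,-0.01],0],[[0,0,-0.02],0],[[0,0,-0.03],0],[[0,0,-0.04],0],[[0,0,-0.05],0],[[0,0,-0.05],0],[[0,0,-0.05],0],[[0,0,-0.05],0],[[0,0,-0.04],0],[[0,0,-0.02],0],[[0,0,0],0],[[0,0,0],0],[[0,0,0],0]]'

```text
clock: 17.7
eef_pos: [440.5, -338.4, 307.1]
tcp_rot: [-0.002, 0.322, 0.947, 0.001]
wrist_force: [0.1, -0.6, -9.5]
grip_width: 12.4
finger_force: 78.2
```

```bash
cat >> h.py <<'E'
def potcheck():
    r,d,P=grab("wrist"); np.savez("wp.npz",r=r,P=P); s=env.sense(); e=s["eef_pos"]; print("width",s["grip_width"],"F",s["wrist_force"].round(1),"M",s["moment"].round(2))
    Q=P.reshape(-1,3); h=e[2]-126  # underside height
    m=(abs(Q[:,2]-h-8)<7)&(np.hypot(Q[:,0]-e[0],Q[:,1]-e[1])<105); q=Q[m]
    n=np.linalg.lstsq(np.c_[q[:,:2]-e[:2],np.ones(len(q))],q[:,2],rcond=None)[0]
    print("plate",cv2.minAreaRect(q[:,:2].astype(np.float32)),"top z,slopes",n.round(4),"expected top",h+8)
    return r,P
E
python3 - <<'E'
from h import *
potcheck()
y=np.radians(81.0); print("tgt")
plan(602,20.4,300,81.0)
T=np.load("top2.npz")["P"].reshape(-1,3)
for c in ((602+65*.156,20+64),(602-65*.156,20-64)):
    m=(T[:,2]>63)&(T[:,2]<71)&(np.hypot(T[:,0]-c[0],T[:,1]-c[1])<20); print(T[m].mean(0))
E
```

```text
width 12.242099542231331 F [ 0.  -0.4 -7. ] M [0.05 0.01 0.  ]
plate ((439.387939453125, -336.79754638671875), (96.32167053222656, 168.07888793945312), 52.31394958496094) top z,slopes [ 4.640000e-02 -2.960000e-02  1.927031e+02] expected top 188.89692353365456
tgt
pos [ 440.5 -338.3  306.9] ang 142.38 tilt [ 0.004  0.001 -1.   ] turn total 1.3641104882121726 shift total (after turn) [0.7591 0.2067 0.0138] min rows 9.1 clock 17.75
[611.82248584  86.18419038  67.10048076]
[591.85170672 -42.37354001  65.57716798]
```

Run:
```python
from h import *
def fit(P,e,lo,hi,R):
    Q=P.reshape(-1,3); m=(Q[:,2]>lo)&(Q[:,2]<hi)&(np.hypot(*(Q[:,:2]-e).T)<R); q=Q[m]
    print(m.sum(),np.linalg.lstsq(np.c_[q[:,:2]-e,np.ones(len(q))],q[:,2],rcond=None)[0].round(4))
e=np.array([441.,-338.])
A=np.load("w6.npz")["P"]; fit(A,e,3,12,105); fit(A,e,148,157,60)
B=np.load("wp.npz")["P"]; fit(B,e,183,202,105); fit(B,e,325,341,60)
fit(np.load("w5.npz")["P"],np.array([491,367]),-8,8,150)
```

```text
6504 [-4.0000e-03  3.0000e-03  7.8344e+00]
2600 [-5.500000e-03 -7.600000e-03  1.530001e+02]
14780 [ 5.140000e-02 -3.380000e-02  1.931545e+02]
9805 [ 2.100000e-03 -4.000000e-04  3.326636e+02]
31439 [ 0.0000e+00 -4.0000e-04  1.9302e+00]
```

Run:
```python
from h import *
B=np.load("wp.npz")["P"].reshape(-1,3); e=np.array([440.,-338.]); t=np.radians(142.4); u=np.array([np.cos(t),np.sin(t)])
L=(B[:,:2]-e)@u; W=(B[:,:2]-e)@np.array([u[1],-u[0]])
for a,b in((-83,-78),(-78,-70),(-56,-51),(50,56),(72,78),(78,83)):
    m=(L>a)&(L<b)&(abs(W)<42)&(B[:,2]>175)&(B[:,2]<210); print((a,b),m.sum(),np.percentile(B[m][:,2],[10,50,90]).round(1) if m.any() else "")
for a,b in((-48,-35),(-20,20),(35,48)):
    m=(L>a)&(L<b)&(abs(W)<6)&(B[:,2]>325)&(B[:,2]<341); print((a,b),np.median(B[m][:,2]))
```

```text
(-83, -78) 0 
(-78, -70) 0 
(-56, -51) 0 
(50, 56) 974 [187.9 188.8 189.8]
(72, 78) 1002 [188.  189.  189.9]
(78, 83) 982 [188.1 189.  189.9]
(-48, -35) 332.3937496924874
(-20, 20) 332.5979586200009
(35, 48) 332.86203539168275
```

The pot hangs level (plate 189.0, bar 332.4–332.9). I turn it to the warmer's yaw and stop beside the warmer so that both pegs stay visible past the pot.

Call:
step_arm --motion '[[[0,0,0],0.05],[[0,0,0],0.1],[[0,0,0],0.12],[[0,0,0],0.12],[[0,0,0],0.12],[[0,0,0],0.12],[[0,0,0],0.12],[[0,0,0],0.12],[[0,0,0],0.12],[[0,0,0],0.12],[[0,0,0],0.12],[[0,0,0],0.1],[[0,0,0],0.034],[[0,0,0],0]]'

```text
clock: 18.92
eef_pos: [440.8, -338.5, 307.3]
tcp_rot: [-0.002, 0.761, 0.649, -0.0]
wrist_force: [-0.5, 0.3, -7.8]
grip_width: 12.7
finger_force: 78.2
```

Call:
step_arm --motion '[[[0.02,-0.001,0],0],[[0.04,-0.003,0],0],[[0.048,-0.0035,0],0],[[0.048,-0.0035,0],0],[[0.048,-0.0035,0],0],[[0.048,-0.0035,0],0],[[0.048,-0.0035,0],0],[[0.048,-0.0035,0],0],[[0.048,-0.0035,0],0],[[0.048,-0.0035,0],0],[[0.048,-0.0035,0],0],[[0.048,-0.0035,0],0],[[0.048,-0.0035,0],0],[[0.048,-0.0035,0],0],[[0.048,-0.0035,0],0],[[0.048,-0.0035,0],0],[[0.02,-0.001,0],0],[[0,0,0],0],[[0,0,0],0],[[0,0,0],0]]'

```text
clock: 20.58
eef_pos: [473.0, 36.2, 308.8]
tcp_rot: [0.0, 0.76, 0.65, -0.0]
wrist_force: [-0.5, -0.3, -7.7]
grip_width: 12.7
finger_force: 78.2
```

Run:
```python
from h import *
r,d,P=grab("wrist"); np.savez("w7.npz",r=r,P=P); save("w7",r); s=env.sense(); e=s["eef_pos"]
Q=P.reshape(-1,3); h=e[2]-126; plan(602,21,300,81.1); print(s["wrist_force"],s["grip_width"])
from scipy.spatial.transform import Rotation as R
for c in ((612,85),(592,-43)):
    m=(Q[:,2]>62)&(Q[:,2]<72)&(np.hypot(Q[:,0]-c[0],Q[:,1]-c[1])<18); q=Q[m]; t=q[q[:,2]>65.5]
    print("peg",m.sum(),q.mean(0).round(1),"top",len(t),t.mean(0).round(1) if len(t) else "")
m=(Q[:,2]>42)&(Q[:,2]<49)&(np.hypot(Q[:,0]-602,Q[:,1]-20)<115); print(m.sum(),cv2.minAreaRect(Q[m][:,:2].astype(np.float32)))
t=np.radians(81.); u=np.array([np.cos(t),np.sin(t)]); L=(Q[:,:2]-e[:2])@u; W=(Q[:,:2]-e[:2])@np.array([u[1],-u[0]])
m=(abs(Q[:,2]-h-8)<4)&(L>25)&(L<95)&(abs(W)<60); print("plate edges L max",np.percentile(L[m],99.7),"W",np.percentile(W[m],[.3,99.7]),np.median(Q[m][:,2]),h+8)
```

```text
pos [473.1  35.9 308.9] ang 80.99 tilt [-0.001 -0.    -1.   ] turn total -0.0024384073532372793 shift total (after turn) [0.0105 0.2593 0.0177] min rows 3.1 clock 20.6333
[-0.10574942 -0.06179049 -6.67708878] 12.728491750922672
peg 196 [611.   85.   66.2] top 126 [611.6  84.9  67.5]
peg 62 [591.2 -42.7  65.1] top 22 [591.5 -43.2  67.2]
14428 ((602.172119140625, 20.509323120117188), (171.00669860839844, 116.80817413330078), 80.97894287109375)
plate edges L max 85.03466971008935 W [-48.12608608  47.4827815 ] 190.41344394826018 190.86814544507132
```

View pics/w7.png

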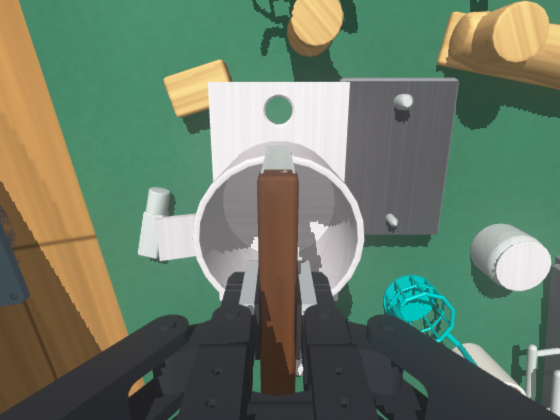

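Pegs are visible at (402,102) and (391,220), the pot's large hole at (278,109), and the pot's sides are parallel to the warmer's. I get the hole centre relative to the tool for the final alignment.

Run:
```python
from h import *
z=np.load("w7.npz"); P=z["P"]; r=z["r"]; s=env.sense(); e=s["eef_pos"]; h=e[2]-126+8
sub=P[85:135,255:302]; hole=(sub[...,2]<h-20).astype(np.uint8)
c,_=cv2.findContours(hole,cv2.RETR_EXTERNAL,cv2.CHAIN_APPROX_NONE); c=max(c,key=cv2.contourArea); (x,y),R=cv2.minEnclosingCircle(c); M=cv2.moments(c); x=M["m10"]/M["m00"];y=M["m01"]/M["m00"]; x+=255;y+=85
# pixel -> plane z=h, via interpolation of plate points around
v,u=np.indices(P.shape[:2]); m=(np.hypot(u-x,v-y)<28)&(abs(P[...,2]-h)<2.5)
A=np.c_[u[m]-x,v[m]-y,np.ones(m.sum())]; k=np.linalg.lstsq(A,P[m],rcond=None)[0]; p=k[2]
t=np.radians(81.0); ux=np.array([np.cos(t),np.sin(t)]); uy=np.array([ux[1],-ux[0]])
print("hole px",x,y,R,"world",p.round(1),"in tool L,W",(p[:2]-e[:2])@ux,(p[:2]-e[:2])@uy)
```

```text
hole px 278.4161179052995 109.95045468798996 13.607199668884277 world [483.3 101.7 190.4] in tool L,W 66.63475621565752 -0.27632390114851235
```

Call:
step_arm --motion '[[[0.002,0.02,0],0],[[0.002,0.03,0],0],[[0.002,0.04,0],0],[[0.002,0.05,0],0],[[0,0.05,0],0],[[0,0.04,0],0],[[0,0.02,0],0],[[0,0.0096,0],-0.001],[[0,0,0],0],[[0,0,0.02],0],[[0,0,0.03],0],[[0,0,0.04],0],[[0,0,0.04],0],[[0,0,0.04],0],[[0,0,0.03],0],[[0,0,0.014],0],[[0,0,0],0],[[0,0,0],0],[[0,0,0],0]]'

```text
clock: 22.22
eef_pos: [602.8, 20.2, 203.5]
tcp_rot: [0.001, 0.76, 0.65, 0.001]
wrist_force: [0.9, 0.2, -7.6]
grip_width: 11.9
finger_force: 78.4
```

Run:
```python
from h import *
r,d,P=grab("wrist"); np.savez("w8.npz",r=r,P=P); s=env.sense(); e=s["eef_pos"]
plan(601.9,19.6,196,81.05); h=e[2]-126+8
c=r[60:160,220:340]; z=P[60:160,220:340,2]
save("w8",np.hstack([cv2.resize(c,(400,333),interpolation=2),cv2.resize(np.clip((z[...,None]-40)*4,0,255).astype(np.uint8).repeat(3,2),(400,333),interpolation=0)]))
v,u=np.indices(z.shape); hm=(z<h-3)&(np.hypot(u-58,v-50)<25); print("hole px",u[hm].mean()+220,v[hm].mean()+60,hm.sum()); pm=hm&(z>60); print("peg px",u[pm].mean()+220,v[pm].mean()+60,pm.sum())
Q=P[60:160,220:340]; q=Q[pm&(z>65)]; print(q.mean(0),len(q))
```

```text
pos [603.   20.1 203.7] ang 81.06 tilt [ 0.     0.003 -1.   ] turn total 0.00011891374312350914 shift total (after turn) [-0.0013 -0.002   0.0153] min rows 0.2 clock 22.2667
hole px 278.40916808149404 110.12224108658744 589
peg px 276.9894459102902 110.82058047493405 379
[612.16744528  84.57116831  68.37695977] 268<stdin>:5: RuntimeWarning: invalid value encountered in cast
```

View pics/w8.png

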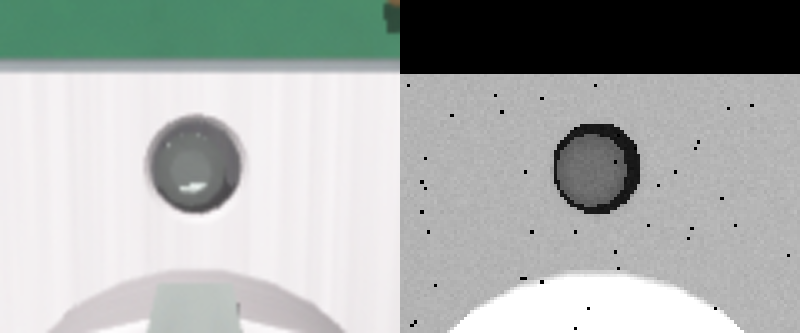

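The peg shows through the large hole but about 1 mm to the left and slightly low, agreeing with the measured pose error. I correct by (-1,-1) mm and lower slowly.

Call:
step_arm --motion '[[[-0.002,-0.002,0],0],[[0,0,0.006],0],[[0,0,0.006],0],[[0,0,0.006],0],[[0,0,0],0],[[0,0,0.004],0],[[0,0,0.004],0],[[0,0,0],0],[[0,0,0],0]]'

```text
clock: 23.02
eef_pos: [600.9, 19.4, 188.8]
tcp_rot: [-0.0, 0.76, 0.65, -0.0]
wrist_force: [0.2, -0.1, -7.3]
grip_width: 12.5
finger_force: 78.3
```

Run:
```python
from h import *
r,d,P=grab("wrist"); s=env.sense(); print(s["wrist_force"],s["moment"],s["eef_pos"]); h=s["eef_pos"][2]-118
z=P[60:160,220:340,2]; v,u=np.indices(z.shape); hm=(z<h-2.2)&(np.hypot(u-58,v-50)<20); pm=hm&(z>62); print("hole",u[hm].mean()+220,v[hm].mean()+60,hm.sum(),"peg",u[pm].mean()+220,v[pm].mean()+60,pm.sum())
```

```text
[ 0.97280054 -0.34803929 -7.61817593] [ 0.01817821 -0.04161236  0.00943255] [601.04511435  19.42486224 189.01531653]
hole 278.2405271828666 110.19934102141681 607 peg 279.3943661971831 110.4319248826291 426
```

Call:
step_arm --motion '[[[0,0.0012,0],0],[[0,0,0.004],0],[[0,0,0.004],0],[[0,0,0.004],0],[[0,0,0.004],0],[[0,0,0],0],[[0,0,0],0]]'

```text
clock: 23.65
eef_pos: [601.4, 19.3, 180.8]
tcp_rot: [-0.0, 0.76, 0.65, -0.0]
wrist_force: [0.4, 1.1, -6.3]
grip_width: 12.5
finger_force: 78.3
```

Call:
step_arm --motion '[[[0,0,0.004],0],[[0,0,0.004],0],[[0,0,0.004],0],[[0,0,0],0],[[0,0,0],0]]'

```text
clock: 24.07
eef_pos: [601.5, 19.3, 174.8]
tcp_rot: [-0.0, 0.76, 0.65, -0.0]
wrist_force: [0.3, 0.2, -7.2]
grip_width: 12.5
finger_force: 78.3
```

Call:
step_arm --motion '[[[0,0,0.002],0],[[0,0,0.001],0],[[0,0,0],0],[[0,0,0],0]]'

```text
clock: 24.4
eef_pos: [601.6, 19.3, 173.6]
tcp_rot: [-0.0, 0.76, 0.65, 0.0]
wrist_force: [0.2, 0.4, -7.6]
grip_width: 12.5
finger_force: 78.3
```

Call:
step_arm --motion '[[[0,0,0.001],0],[[0,0,0.001],0],[[0,0,0],0],[[0,0,0],0]]'

```text
clock: 24.73
eef_pos: [601.9, 19.4, 172.8]
tcp_rot: [0.0, 0.76, 0.65, 0.0]
wrist_force: [0.1, 1.1, -5.3]
grip_width: 12.7
finger_force: 78.6
```

Call:
step_arm --motion '[[[0,0,0.001],0],[[0,0,0.001],0],[[0,0,0],0],[[0,0,0],0]]'

```text
clock: 25.07
eef_pos: [602.4, 19.4, 172.6]
tcp_rot: [0.001, 0.76, 0.65, 0.001]
wrist_force: [1.4, 1.6, 1.1]
grip_width: 12.3
finger_force: 79.4
```

The weight is off the wrist at the expected seated height of about 172.7, so I release and rise.

Call:
step_arm --motion '[[[0,0,0],0],[[0,0,0],0],[[0,0,0],0],[[0,0,0],0],[[0,0,0],0],[[0,0,0],0],[[0,0,0],0],[[0,0,0],0]]' --fingers 0.1

```text
clock: 25.73
eef_pos: [601.6, 19.3, 171.5]
tcp_rot: [-0.0, 0.76, 0.65, -0.0]
wrist_force: [-0.2, -0.3, -0.2]
grip_width: 47.2
finger_force: 0.0
```

Call:
step_arm --motion '[[[0,0,-0.01],0],[[0,0,-0.02],0],[[0,0,-0.03],0],[[0,0,-0.05],0],[[0,0,-0.05],0],[[0,0,-0.05],0],[[0,0,-0.05],0],[[0,0,-0.02],0],[[0,0,0],0],[[0,0,0],0]]'

```text
clock: 26.57
eef_pos: [601.6, 19.3, 311.6]
tcp_rot: [0.0, 0.76, 0.65, 0.0]
wrist_force: [0.8, -0.2, -0.2]
grip_width: 47.2
finger_force: 0.0
```

Run:
```python
from h import *
r,d,P=grab("wrist"); Q=P.reshape(-1,3); t=np.radians(81); u=np.array([np.cos(t),np.sin(t)]); c=np.array([602,20.6])
L=(Q[:,:2]-c)@u; W=(Q[:,:2]-c)@np.array([u[1],-u[0]])
for a,b in((-83,-78),(78,83),(50,54)):
    for lo,hi in((-44,-20),(20,44)):
        m=(L>a)&(L<b)&(W>lo)&(W<hi)&(Q[:,2]>30)&(Q[:,2]<75); print(a,lo,m.sum(),np.median(Q[m][:,2]) if m.any() else "")
for k in(-65,65):
    m=(abs(L-k)<5)&(abs(W)<5); print("peg",np.percentile(Q[m][:,2],[50,95]) if m.any() else "hidden")
m=(abs(W)<8)&(abs(L)<60)&(Q[:,2]>185)&(Q[:,2]<205); line("potbar",Q[m])
r,d,T=grab("top"); S=T.reshape(-1,3); m=(abs(S[:,0]-491)<14)&(abs(S[:,1]-366)<65)&(S[:,2]>243)&(S[:,2]<256); line("basbar",S[m])
r2,_,_=grab("scene"); save("end",np.hstack([cv2.resize(r,(400,300)),cv2.resize(r2,(400,300))])); s=env.sense(); print(s["clock"],s["wrist_force"],s["eef_pos"])
```

```text
-83 -44 79 54.21801969850105
-83 20 81 54.148492791622516
78 -44 119 54.08635264781094
78 20 138 54.22920655974127
50 -44 92 54.059069376171266
50 20 89 54.03190342999608
peg hidden
peg [67.80803779 69.21300713]
potbar 2490 mid [602.1  21.1 197.9] dir [-0.155 -0.988  0.006] ang -98.9 len 99.1
basbar 193 mid [492.1 368.  249.3] dir [-0.068 -0.998  0.015] ang -93.9 len 108.5
26.7167 [ 0.16774949 -0.39447294  0.07104647] [600.79057327  19.40826119 309.49148455]
```

View pics/end.png

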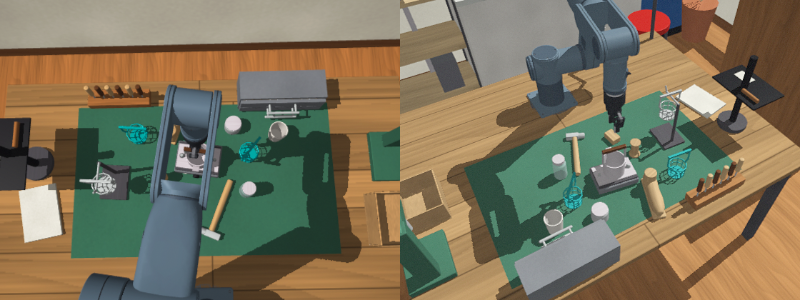

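The plate top reads 54 mm at all four corners (53 expected) and is level, with the thick peg standing 14 mm through its hole. The right view shows the pot on the warmer at (612,160), the basket hanging at (668,105), and everything else still standing. I hand the job in.

```bash
python3 -c "
from bench import env
print(env.sign_off())"
```

```text
the job is handed in; nothing more can be done
None
```

The basket hangs by the middle of its handle on the hook, and the wax pot sits level and fully down over the warmer's pegs; the gripper has let go of both, and I handed the job in at about 27 s.

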